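# Work the transport wedge out of a microscope stage and lock the stage home

### The arm

A 6-joint arm with a two-finger parallel gripper is mounted at the origin on the work surface. World frame = base frame: x ahead of the robot, y to its left, z up, the work surface at z = 0. Lengths are in m, angles in rad, forces in N, time in s.
With the tool pointing down it reaches from about 0.25 to 0.725 m from the base axis. Payload 4 kg.
Tool frame: the origin (TCP) lies midway between the tips of the shut fingers; the grasp point (between the pads) lies 19 mm behind it; z points along the fingers, y is the line along which they close (so a half turn about z gives the same grasp; the last joint's range is limited). The gripper opens to 85 mm and grips with 20 to 120 N. Pads are 22 mm wide; open, the fingers measure 114 mm over their backs; the gripper's body (76 mm by 85 mm) begins 54 mm behind the grasp point. The pads swing forward as they close: fully open they stand 13 mm farther back than shut.
Start: joints at [-1.206, 0.241, 0.005, 1.335, 0, 1.571], TCP at [0.178, -0.467, 0.2] pointing down, gripper open.
Joint ranges: [-2.72, 2.72], [-1.05, 1.87], [-1.09, 1.28], [-1.99, 2.15], [-1.42, 1.44], [-3.14, 3.14]. Speed limits (rad/s): [2.79, 2.79, 3.14, 3.14, 3.14, 3.14].

### API

Orientations are given as a unit quaternion [x, y, z, w].
In Python, from workcell import bot gives the robot as it stands. The module is installed in compiled form; this text tells all that it offers.
- The arm moves only by the tool jog_arm, never from a script. Its argument "deltas" is a list of rows, each an object with "fingers": the opening, from 0 (shut) to 1 (fully open); "delta_pos": the shift along the tool's x, y, z normalised to -1 to 1, where 1 is 300 mm, a list of three; "yaw": the turn about the tool's z normalised to -1 to 1, where 1 is pi/4 rad. A call has 1 to 12 rows; each row is the pose to reach, as a shift and turn from the pose commanded when the call began, along the tool's axes at that moment; what a row does not reach only later rows make up. A row lasts 1/10 s, in which the tool goes at most 50 mm and 8.59 degrees, less where a joint would pass 70% of its speed; a pose out of reach is approached as far as the arm can. A call with a number of a shift or a turn outside -1 to 1 is refused whole. A call with a gripper value outside its range is refused whole. The fingers move at their own pace and stop on an object; the grip force is fixed at half the most. Time passes only in rows, so rows that repeat a pose let the fingers close. It gives the time, the measured TCP pose, the force, the opening and the grip force at its end, in the units of the state.
- bot.get_obs(): the state, without advancing time (a new reading comes with each control period).
- bot.camera(name): name is "scene" or "top" or "wrist"; returns a dict with "image" (480x640x3 uint8, red, green, blue), "range_z" (480x640 float32, m along the optical axis (not along the pixel's ray), 0 where there is no reading), "fx", "fy", "cx", "cy" (pixels), "distortion" ([k1, k2, p1, p2, k3] as OpenCV has them; the pictures are not rectified), "rvec" (rotation vector, rad) and "tvec" (3), from world to camera coordinates, as OpenCV has them. Camera axes: x right, y down, z forward; pixel columns grow to the right and rows downward; lengths in m; the calibration is good to about 2 mm. A picture is of the moment at which its call begins.
- bot.job_done(): hands the job in; it is judged then, once.
The state is a dict: "clock": time; "joint_pos": joint angles; "joint_vel": joint speeds; "tau": joint torques, N m; "eef_pos": TCP position; "tool_rot": TCP orientation; "ft_force": force on the tool from outside, world axes, zero at the start; "ft_torque": the same for the moment, N m; "grip_width": finger opening in m; "grasp_force": force on a finger pad.
Only numpy, scipy, OpenCV 4.12 (cv2) and the standard library are available. Lean on these libraries where they do the work, as an engineer would, in place of code of your own. Each camera call takes 0.05 s, during which the arm holds its last target. There are 200 camera calls.

### The job

The orange transport wedge is jammed in the microscope stand: work it loose by rocking its crossbar about a centimetre away from the robot, then about a centimetre back towards the robot, twice over while its tip is still in the slot, and then slide it out along the bench, never lifting it, until it lies wholly on the blue mat. Then push the carriage by its blue tab fully home into the space the wedge has left, and only then throw the red lock lever all the way over, away from the robot. Leave the tube rack, the bottle and the slide box where they are.

Things in the scene. Friction and masses are not known exactly. Their poses are not given: they have to be found in the camera images.
- stand: White stereo microscope stand, fixed to the bench. Origin on the bench at mid-width of the wedge slot; +x roughly away from the robot, +y into the slot (roughly to the robot's left), yaw within 0.2 rad. The slot, 36 to 42 mm wide, runs from y=-50 mm (mouth) to y=0, its floor is the bench. The jaw housing (x 48 to 103, y -50 to 15 mm, 46 mm high) carries the lock lever.
- slot_mouth (a point): Point on the bench at the middle of the slot's mouth (stand x=0, y=-50 mm). On the slot's -x side is the aluminium carriage (cheek 38 mm high, 50 mm long), on its +x side the sprung jaw pad. The wedge comes out along the stand's -y.
- jaw_pad (a point): Top of the black rubber-faced jaw pad, 38 mm high, 50 mm long along y. A spring of 1000 N/m presses it on the wedge with 10 N at the start, less as the wedge comes out; it yields 9 mm along the stand's +x. So the wedge can be rocked 0.15 rad or more either way, and springs part of the way back.
- head_low (a point): Centre of the underside of the objective, 145 mm above the bench. The head (up to 300 mm and more) covers x -65 to 50, y 70 to 180 mm of the stand; the pillar is at x=75, y=145 mm, 340 mm high. Keep clear of both.
- wedge: Loose orange T-shaped wedge, 155 mm along its y, 110 mm wide, 175 to 350 g. Origin at the centre of its underside. At the start its axes are the stand's and it lies at stand x=0, y=-80.5 mm, with 47 mm inside the slot. Block: tip y=77.5 to y=22.5 mm, 36 mm wide at the tip, 42.5 mm at the thick end, 32 mm high. Crossbar: y=-59.5 to -77.5, x=-55 to 55 mm, 30 mm high. Pulled straight it resists with 12 to 22 N, less as it comes out.
- wedge_neck (a point): Top of the neck, 26 mm high, 22 mm wide along x, at the middle of the gap between block and crossbar (wedge x=0, y=-18.5 mm). The gap is 82 mm long along y, open on both sides of the neck: fingers can stand in it, straddling the neck, to push the neck sideways (15 to 25 N near the crossbar) or hook the crossbar.
- wedge_bar (a point): Point on top of the crossbar at its middle (wedge x=0, y=-68.5 mm, z=30 mm). Rocking shows as this point moving along x of the stand: about 0 at rest, positive away from the robot.
- wedge_tip (a point): Underside of the wedge's tip at its middle (wedge x=0, y=77.5 mm). Stand y=-3 mm at the start; it leaves the slot at stand y=-50 mm.
- mat: Blue square mat lying flush on the bench, 230 x 230 mm, 1 mm thin (it does not catch), yaw within 0.3 rad. Origin at its centre.
- carriage (a joint): Travel of the aluminium specimen carriage along the stand's +x: 0 m as held off by the wedge, 0.030 m fully home against its stop. It cannot move while the wedge is in. It slides with about 3 N of friction and stays where it is left.
- carriage_tab (a point): Middle of the top edge of the carriage's upright blue push tab, 73 mm above the bench. The tab is 10 mm thick along the stand's x, 34 mm wide along y and stands 34 mm above the carriage's top (39 mm). At the start the tab is at x=-85 mm, y=-28 mm of the stand and the carriage's edge at x=-100 mm. Push it along +x from the robot's side.
- lock (a joint): Red lock lever on the jaw housing: 0 rad unlocked, leaning towards the robot, 1.0 rad thrown fully over, along the stand's +x. It starts between 0 and 0.15 rad and stays where it is left.
- lock_tip (a point): Free end of the red lock lever. It is a ball of 26 mm diameter, 70 mm from the pivot at stand x=80, y=-20 mm, 68 mm above the bench. The ball's centre travels in the stand's x-z plane from x=46 mm over the top (138 mm high) to x=114 mm, 129 mm high at both ends. About 1 N moves it.
- tube_rack: Blue tube rack 75 x 120 mm, 55 mm high, loose. Origin at the centre of its underside. Not to be moved.
- reagent_bottle: Amber bottle, 60 mm diameter, 130 mm high, loose. Origin at the centre of its underside. Not to be moved.
- slide_box: Grey slide box 50 x 120 mm, 35 mm high, loose. Origin at the centre of its underside. Not to be moved.
Things that resemble listed ones, but are neither listed nor needed, are in the scene too. Of the things shaped like the wedge, the orange one is meant.

How it is judged:
By the outcome, as a careful person would: the job done as asked, in the order asked, and still so for the second after the job is handed in, with the robot touching nothing.
It also fails if it takes over 61 s, if anything falls off the work surface, if the arm or the gripper's body presses on something with over 40 N, if the wrist force passes 120 N, or if a joint passes its speed limit or range.

## Working session

There is one attempt and no reset: what is moved stays moved. The work goes in short steps, Python scripts to look and compute and a tool call to move; the robot and the scene stay as the last step left them, time stands still between calls to the robot, and variables do not carry over. Pictures are saved under pics/ and viewed, at most 10 in all, crops included, and the job is handed in when it is done.

Besides the shell and the picture viewer there is one more tool, called as a command line: name --argument value ..., lists and objects as JSON in quotes. jog_arm: Moves the arm, as the interface text tells. Scaled input: -1 to 1 covers 300 mm each way for a shift and pi/4 rad each way for a turn. Its arguments: {"type":"object","properties":{"deltas":{"type":"array","items":{"type":"object","properties":{"fingers":{"type":"number"},"delta_pos":{"type":"array","items":{"type":"number"}},"yaw":{"type":"number"}}}}},"required":["deltas"]}

```bash
mkdir -p pics
cat > h.py <<'E'
import numpy as np, cv2
from workcell import bot
def snap(name):
    c=bot.camera(name); c["K"]=np.array([[c["fx"],0,c["cx"]],[0,c["fy"],c["cy"]],[0,0,1.]])
    c["R"]=cv2.Rodrigues(np.array(c["rvec"],float))[0]; c["t"]=np.array(c["tvec"],float).reshape(3); c["D"]=np.array(c["distortion"],float)
    return c
def cloud(c):
    v,u=np.mgrid[0:480,0:640]
    n=cv2.undistortPoints(np.stack([u,v],-1).reshape(-1,1,2).astype(np.float32),c["K"],c["D"]).reshape(480,640,2)
    z=c["range_z"]; P=np.dstack([n[...,0]*z,n[...,1]*z,z])
    W=(P-c["t"])@c["R"]; W[z==0]=np.nan
    return W
def proj(c,p): return cv2.projectPoints(np.array(p,float).reshape(-1,1,3),c["R"],c["t"],c["K"],c["D"])[0].reshape(-1,2)
def save(c,n,crop=None,s=1):
    im=c["image"][...,::-1]
    if crop: a,b,d,e=crop; im=im[b:e,a:d]
    cv2.imwrite("pics/"+n,cv2.resize(im,None,fx=s,fy=s,interpolation=cv2.INTER_CUBIC))
E
python3 - <<'E'
from h import *
o=bot.get_obs(); print({k:np.round(v,3) for k,v in o.items()})
for n in("top","scene"):
    c=snap(n); save(c,n+".png"); np.savez(n+".npz",W=cloud(c),im=c["image"]); print(n,-c["R"].T@c["t"])
E
```

```text
{'clock': np.float64(0.0), 'joint_pos': array([-1.206,  0.241,  0.004,  1.335, -0.   ,  1.571]), 'joint_vel': array([-0.   ,  0.001,  0.   , -0.001, -0.002, -0.001]), 'tau': array([ 1.0000e-03, -3.7232e+01,  2.5241e+01,  1.7000e-02,  0.0000e+00,
        0.0000e+00]), 'eef_pos': array([ 0.178, -0.466,  0.2  ]), 'tool_rot': array([ 0.983,  0.181, -0.   , -0.001]), 'ft_force': array([ 0.397,  0.043, -0.47 ]), 'ft_torque': array([0.008, 0.051, 0.058]), 'grasp_force': np.float64(0.0), 'grip_width': np.float64(0.085)}
top [0.4150199  0.01538462 1.48554758]
scene [ 1.17585324 -0.47133206  1.15176509]
```

View pics/top.png

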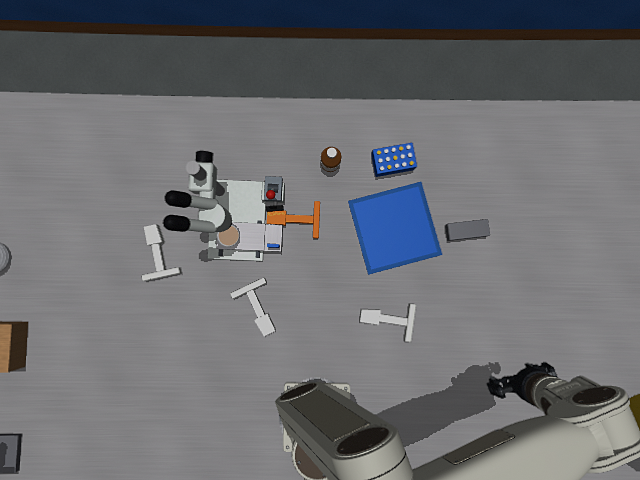

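View pics/scene.png

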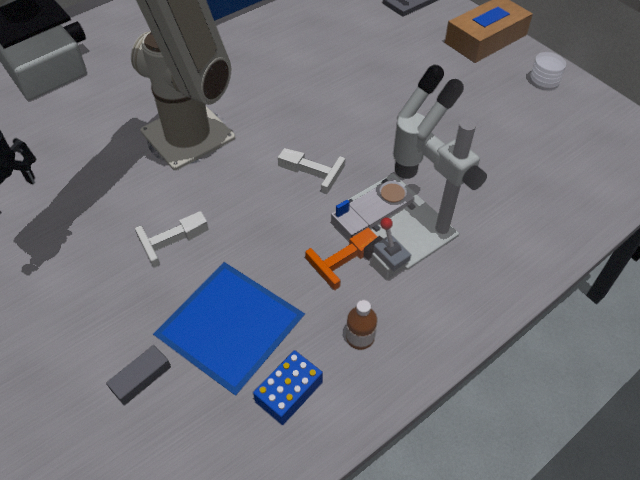

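The orange wedge is at top (292,218) with its bar at (317,220). The white T pieces at (160,255), (255,305) and (390,320) are lookalikes, so the orange one in the stand is the one meant. The blue tab is at (273,246), the red ball at (270,194), the mat at (395,228), the rack at (395,160), the bottle at (330,158) and the box at (467,230).

Run:
```python
from h import *
for n in("top","scene"):
    d=np.load(n+".npz"); W=d["W"]; hsv=cv2.cvtColor(d["im"],cv2.COLOR_RGB2HSV); H,S,V=[hsv[...,i].astype(int) for i in range(3)]
    x,y,z=[W[...,i] for i in range(3)]
    org=(H>5)&(H<18)&(S>200)&(V>120)&(abs(y-.05)<.2)&(z<.06)&(z>.005)&(x>.3)
    P=W[org]; top=P[P[:,2]>.02]; print(n,"orange",len(P),top.min(0).round(3),top.max(0).round(3), np.median(top[:,2]))
    r=cv2.minAreaRect((top[:,:2]*1000).astype(np.float32)); print(" rect",r)
    # bar: low-y 16mm along principal dir
    b=top[top[:,1]<top[:,1].min()+.03]; r=cv2.minAreaRect((b[:,:2]*1000).astype(np.float32)); print(" bar",r, b.mean(0).round(4))
    blue=(H>100)&(H<125)&(S>150)&(V>60)
    m=blue&(z<.012)&(z>-.012)&(y<.1)&(y>-.45)&(x>.2)&(x<.75); r=cv2.minAreaRect((W[m][:,:2]*1000).astype(np.float32)); print(" mat",r,m.sum())
    m=blue&(z>.05)&(z<.09)&(y>0)&(y<.3)&(x>.2); print(" tab",W[m].mean(0).round(4),W[m].min(0).round(3),W[m].max(0).round(3))
    m=((H<5)|(H>174))&(S>180)&(V>100)&(z>.09)&(z<.2)&(x>.3)&(x<.8); print(" ball",W[m].mean(0).round(4),W[m].min(0).round(3),W[m].max(0).round(3),m.sum())
    for nm,u in {"top":dict(rack=(370,140,420,182),bottle=(318,143,345,175),box=(442,215,493,245)),"scene":dict(rack=(250,345,325,425),bottle=(345,300,380,350),box=(105,345,172,405))}[n].items():
        a,b_,c,e=u; Q=W[b_:e,a:c].reshape(-1,3); Q=Q[Q[:,2]>.02]; r=cv2.minAreaRect((Q[:,:2]*1000).astype(np.float32)); print(" ",nm,np.round(r[0]),np.round(r[1]),r[2],Q[:,2].max())
d=np.load("top.npz"); c=cv2.resize(d["im"][165:275,180:330,::-1],None,fx=5,fy=5,interpolation=cv2.INTER_CUBIC); cv2.imwrite("pics/crop1.png",c)
```

```text
top orange 275 [0.518 0.001 0.02 ] [0.625 0.155 0.04 ] 0.03046242119563803
 rect ((573.933349609375, 78.16294860839844), (152.98458862304688, 107.02730560302734), 88.14887237548828)
 bar ((571.9269409179688, 16.081701278686523), (28.757266998291016, 107.02730560302734), 88.14887237548828) [0.5752 0.0099 0.0304]
 mat ((553.181640625, -226.90603637695312), (229.21224975585938, 229.63453674316406), 15.830973625183105) 5732
 tab [0.4906 0.1323 0.0733] [0.486 0.117 0.064] [0.494 0.148 0.083]
 ball [0.6275 0.1364 0.1425] [0.618 0.126 0.135] [0.639 0.148 0.149] 53
  rack [ 753. -218.] [ 77. 121.] 10.848898887634277 0.06352266376590657
  bottle [746. -29.] [57. 57.] 7.661751747131348 0.13516056215081343
  box [ 547. -437.] [ 50. 124.] 7.111419200897217 0.04495365373374186
scene orange 859 [ 0.518 -0.004  0.02 ] [0.628 0.154 0.039] 0.028887798546893807
 rect ((586.0616455078125, 66.44689178466797), (157.6686553955078, 108.47523498535156), 77.42170715332031)
 bar ((572.8480224609375, 11.319987297058105), (109.31523895263672, 29.813199996948242), 0.2642015814781189) [0.5742 0.0071 0.0289]
 mat ((578.5821533203125, -222.10865783691406), (285.6805114746094, 232.29071044921875), 16.31784439086914) 10180
 tab [0.4935 0.1261 0.0654] [0.486 0.111 0.05 ] [0.499 0.144 0.077]
 ball [0.6257 0.132  0.1446] [0.624 0.129 0.144] [0.628 0.136 0.146] 3
  rack [ 755. -222.] [ 77. 122.] 10.23593521118164 0.0612567184147614
  bottle [754. -38.] [60. 54.] 43.08619689941406 0.13501164874613694
  box [ 549. -441.] [ 55. 121.] 7.25679349899292 0.04265829855774572
```

View pics/crop1.png

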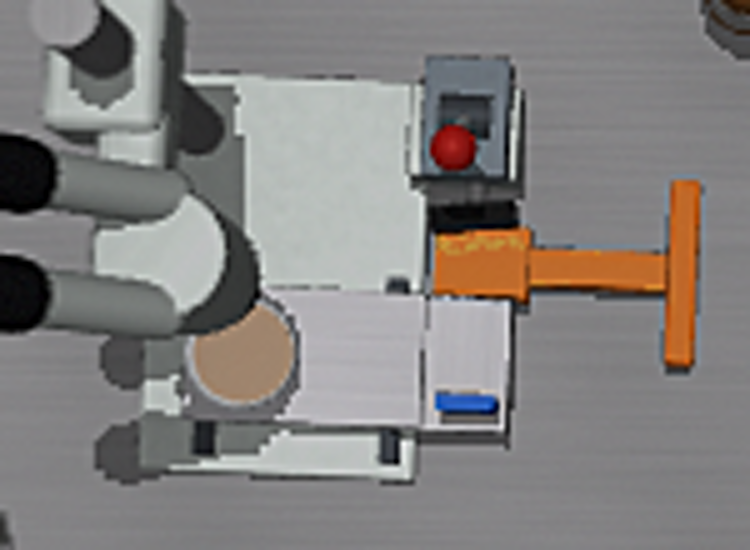

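jog_arm --deltas '[{"delta_pos": [0.909, -0.541, 0], "yaw": -0.75, "fingers": 0.36}, {"delta_pos": [0.909, -0.541, 0], "yaw": -0.75, "fingers": 0.36}, {"delta_pos": [0.909, -0.541, 0], "yaw": -0.75, "fingers": 0.36}, {"delta_pos": [0.909, -0.541, 0], "yaw": -0.75, "fingers": 0.36}, {"delta_pos": [0.909, -0.541, 0], "yaw": -0.75, "fingers": 0.36}, {"delta_pos": [0.909, -0.541, 0], "yaw": -0.75, "fingers": 0.36}, {"delta_pos": [0.909, -0.541, 0], "yaw": -0.75, "fingers": 0.36}, {"delta_pos": [0.909, -0.541, 0], "yaw": -0.75, "fingers": 0.36}]'

```text
clock: 0.9
eef_pos: [0.3763, -0.216, 0.2]
tool_rot: [0.887, 0.461, -0.0, -0.0]
ft_force: [-0.2, -0.6, -0.4]
grip_width: 0.0303
grasp_force: 0.0
```

jog_arm --deltas '[{"delta_pos": [1.0, 0.06, 0], "yaw": -0.742, "fingers": 0.36}, {"delta_pos": [1.0, 0.06, 0], "yaw": -0.742, "fingers": 0.36}, {"delta_pos": [1.0, 0.06, 0], "yaw": -0.742, "fingers": 0.36}, {"delta_pos": [1.0, 0.06, 0], "yaw": -0.742, "fingers": 0.36}, {"delta_pos": [1.0, 0.06, 0], "yaw": -0.742, "fingers": 0.36}, {"delta_pos": [1.0, 0.06, 0], "yaw": -0.742, "fingers": 0.36}, {"delta_pos": [1.0, 0.06, 0], "yaw": -0.742, "fingers": 0.36}, {"delta_pos": [1.0, 0.06, 0], "yaw": -0.742, "fingers": 0.36}, {"delta_pos": [1.0, 0.06, 0], "yaw": -0.742, "fingers": 0.36}]'

```text
clock: 1.8
eef_pos: [0.5626, 0.0146, 0.2]
tool_rot: [0.72, 0.694, -0.001, -0.0]
ft_force: [0.1, -1.2, 0.4]
grip_width: 0.0305
grasp_force: 0.0
```

```bash
cat >> h.py <<'E'
from scipy.optimize import minimize
def omask(c):
    h=cv2.cvtColor(c["image"],cv2.COLOR_RGB2HSV); return (h[...,0]>5)&(h[...,0]<18)&(h[...,1]>190)&(h[...,2]>100)
def tfit(c,W,g):
    """wedge pose (x,y,yaw) from orange top points; g = first guess"""
    m=omask(c)&(W[...,2]>.018)&(W[...,2]<.04); P=W[m][:,:2]*1000
    def sd(p,x0,x1,y0,y1):
        dx=np.maximum(x0-p[:,0],p[:,0]-x1); dy=np.maximum(y0-p[:,1],p[:,1]-y1)
        return np.hypot(np.maximum(dx,0),np.maximum(dy,0))
    def f(q):
        a=q[2]/100; d=P-q[:2]; p=np.c_[d[:,0]*np.cos(a)+d[:,1]*np.sin(a),-d[:,0]*np.sin(a)+d[:,1]*np.cos(a)]
        s=np.minimum(np.minimum(sd(p,-55,55,-77.5,-59.5),sd(p,-11,11,-59.5,22.5)),sd(p,-19.5,19.5,22.5,77.5))
        return np.mean(np.minimum(s,8)**2)
    best=min((minimize(f,[g[0]*1000,g[1]*1000,g[2]*100+k],method="Nelder-Mead",options=dict(initial_simplex=np.array([g[0]*1000,g[1]*1000,g[2]*100])+np.array([[0,0,0],[8,0,0],[0,8,0],[0,0,8]])*(1 if k else -1))) for k in(0,1)),key=lambda r:r.fun)
    x,y,a=best.x[0]/1000,best.x[1]/1000,best.x[2]/100
    return np.round([x,y,a],4),best.fun,m.sum()
def where(c,W,g,S=None):
    r,e,n=tfit(c,W,g); print("wedge",r,"err",round(e,2),"n",n)
    if S is not None:
        a=S[2]; bar=r[:2]+.0685*np.array([np.sin(r[2]),-np.cos(r[2])]); d=bar-S[:2]; print(" bar in stand",(np.array([d@[np.cos(a),np.sin(a)],d@[-np.sin(a),np.cos(a)]])*1000).round(1))
    return r
E
python3 - <<'E'
from h import *
print(bot.get_obs()["eef_pos"],bot.get_obs()["joint_pos"].round(2))
for n in("wrist","top","scene"):
    c=snap(n); W=cloud(c)
    if n=="wrist": save(c,"w1.png"); print(-c["R"].T@c["t"])
    where(c,W,(.574,.078,-.03))
E
```

```text
[0.56262559 0.01455242 0.20000729] [ 0.03  0.37  0.18  1.38 -0.    1.63]
[0.56582651 0.08711294 0.37417232]
wedge [ 0.5766  0.0779 -0.0272] err 0.01 n 2038
wedge [ 0.5738  0.0772 -0.0332] err 0.0 n 227
wedge [ 0.5742  0.0744 -0.0202] err 0.02 n 916
```

View pics/w1.png

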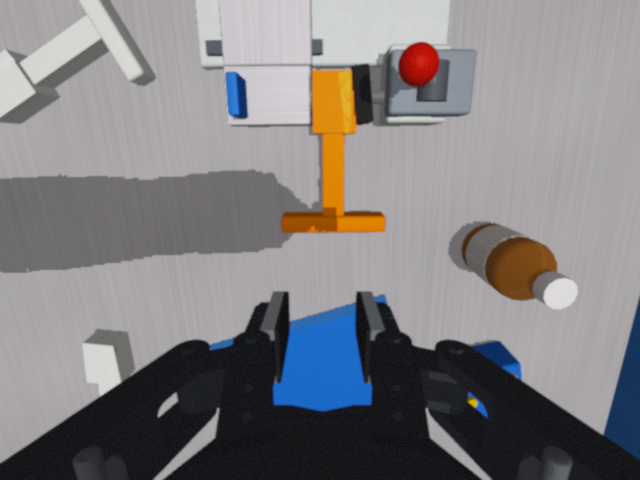

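jog_arm --deltas '[{"delta_pos": [0.065, 0.034, 0], "yaw": -0.011, "fingers": 0.36}, {"delta_pos": [0.065, 0.034, 0.15], "yaw": -0.011, "fingers": 0.36}, {"delta_pos": [0.065, 0.034, 0.3], "yaw": -0.011, "fingers": 0.36}, {"delta_pos": [0.065, 0.034, 0.42], "yaw": -0.011, "fingers": 0.36}, {"delta_pos": [0.065, 0.034, 0.5], "yaw": -0.011, "fingers": 0.36}, {"delta_pos": [0.065, 0.034, 0.55], "yaw": -0.011, "fingers": 0.36}, {"delta_pos": [0.065, 0.034, 0.59], "yaw": -0.011, "fingers": 0.36}, {"delta_pos": [0.065, 0.034, 0.62], "yaw": -0.011, "fingers": 0.36}, {"delta_pos": [0.065, 0.034, 0.633], "yaw": -0.011, "fingers": 0.36}, {"delta_pos": [0.065, 0.034, 0.633], "yaw": -0.011, "fingers": 0.36}]'

```text
clock: 2.95
eef_pos: [0.5744, 0.035, 0.0106]
tool_rot: [0.716, 0.698, 0.0, 0.0]
ft_force: [-0.0, 0.4, -0.4]
grip_width: 0.0309
grasp_force: 0.0
```

```bash
python3 - <<'E'
from h import *
S=(.577,.1575,-.028)
print(bot.get_obs()["ft_force"].round(1))
for n in("wrist","scene"):
    c=snap(n); W=cloud(c)
    save(c,f"{n}2.png"); where(c,W,(.575,.077,-.028),S)
E
python3 -c "
import cv2,numpy as np
a=cv2.imread('pics/wrist2.png');b=cv2.imread('pics/scene2.png')[170:330,250:490]
b=cv2.resize(b,(480,320));a=cv2.resize(a,(427,320));cv2.imwrite('pics/c2.png',np.hstack([a,b])[:,:800])"
```

```text
[-0.   0.4 -0.4]
wedge [ 0.5766  0.0782 -0.0236] err 0.01 n 7519
 bar in stand [   2.1 -147.8]
wedge [ 0.5748  0.0739 -0.018 ] err 0.02 n 680
 bar in stand [   0.8 -152.1]
```

View pics/c2.png

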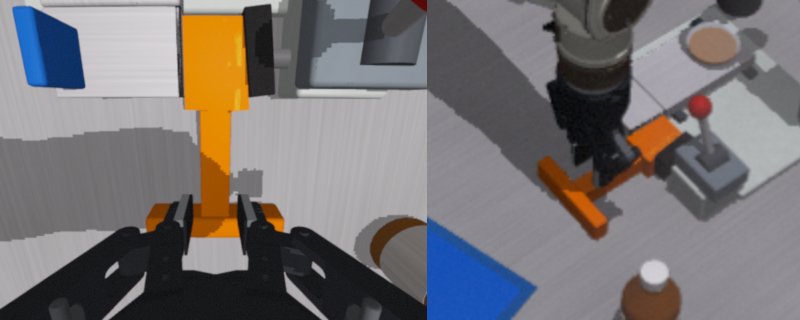

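jog_arm --deltas '[{"delta_pos": [0, 0.01, 0], "fingers": 0.36}, {"delta_pos": [0, 0.02, 0], "fingers": 0.36}, {"delta_pos": [0, 0.03, 0], "fingers": 0.36}, {"delta_pos": [0, 0.04, 0], "fingers": 0.36}, {"delta_pos": [0, 0.04, 0], "fingers": 0.36}, {"delta_pos": [0, 0.04, 0], "fingers": 0.36}]'

```text
invalid input at $.deltas[0]: expected keys fingers, delta_pos, yaw
```

```bash
cat > look.py <<'E'
from h import *
import sys
S=(.577,.1575,-.028)
o=bot.get_obs();print(o["eef_pos"].round(4),o["ft_force"].round(1),o["clock"])
for n in sys.argv[1:]:
    c=snap(n); where(c,cloud(c),(.577,.077,-.028),S)
E
python3 look.py wrist scene
```

```text
[0.575  0.0352 0.0113] [-0.1 -0.6 -0.6] 3.05
wedge [ 0.5765  0.0781 -0.0236] err 0.01 n 7531
 bar in stand [   2.  -147.9]
wedge [ 0.5747  0.074  -0.0232] err 0.02 n 684
 bar in stand [   0.4 -152. ]
```

jog_arm --deltas '[{"delta_pos": [0, 0.01, 0], "yaw": 0, "fingers": 0.36}, {"delta_pos": [0, 0.02, 0], "yaw": 0, "fingers": 0.36}, {"delta_pos": [0, 0.03, 0], "yaw": 0, "fingers": 0.36}, {"delta_pos": [0, 0.04, 0], "yaw": 0, "fingers": 0.36}, {"delta_pos": [0, 0.04, 0], "yaw": 0, "fingers": 0.36}, {"delta_pos": [0, 0.04, 0], "yaw": 0, "fingers": 0.36}]'

```text
clock: 3.75
eef_pos: [0.5863, 0.0349, 0.0104]
tool_rot: [0.716, 0.698, -0.0, -0.0]
ft_force: [-0.6, 1.0, 0.5]
grip_width: 0.0305
grasp_force: 0.0
```

```bash
python3 look.py wrist scene
```

```text
[0.5863 0.0349 0.0104] [-0.6  1.   0.5] 3.75
wedge [ 0.5767  0.0781 -0.0216] err 0.01 n 8365
 bar in stand [   2.4 -147.9]
wedge [ 0.5741  0.0738 -0.0138] err 0.03 n 702
 bar in stand [   0.4 -152.2]
```

Run:
```python
from h import *
c=snap("wrist"); save(c,"w3.png",(160,120,480,420),2)
W=cloud(c)
# height of dark finger points near the tips
for u in range(240,420,8): print(u,[tuple((W[v,u]*1000).round(0)) for v in (300,)])
```

```text
240 [(np.float64(537.0), np.float64(21.0), np.float64(1.0))]
248 [(np.float64(542.0), np.float64(20.0), np.float64(0.0))]
256 [(np.float64(547.0), np.float64(21.0), np.float64(1.0))]
264 [(np.float64(551.0), np.float64(21.0), np.float64(1.0))]
272 [(np.float64(566.0), np.float64(47.0), np.float64(56.0))]
280 [(np.float64(569.0), np.float64(46.0), np.float64(56.0))]
288 [(np.float64(571.0), np.float64(42.0), np.float64(47.0))]
296 [(np.float64(573.0), np.float64(32.0), np.float64(27.0))]
304 [(np.float64(577.0), np.float64(32.0), np.float64(26.0))]
312 [(np.float64(581.0), np.float64(32.0), np.float64(27.0))]
320 [(np.float64(585.0), np.float64(32.0), np.float64(26.0))]
328 [(np.float64(590.0), np.float64(19.0), np.float64(0.0))]
336 [(np.float64(594.0), np.float64(19.0), np.float64(1.0))]
344 [(np.float64(599.0), np.float64(19.0), np.float64(-0.0))]
352 [(np.float64(604.0), np.float64(19.0), np.float64(0.0))]
360 [(np.float64(603.0), np.float64(46.0), np.float64(57.0))]
368 [(np.float64(606.0), np.float64(45.0), np.float64(56.0))]
376 [(np.float64(618.0), np.float64(19.0), np.float64(1.0))]
384 [(np.float64(623.0), np.float64(18.0), np.float64(0.0))]
392 [(np.float64(628.0), np.float64(18.0), np.float64(0.0))]
400 [(np.float64(633.0), np.float64(18.0), np.float64(0.0))]
408 [(np.float64(638.0), np.float64(18.0), np.float64(1.0))]
416 [(np.float64(642.0), np.float64(18.0), np.float64(0.0))]
```

View pics/w3.png

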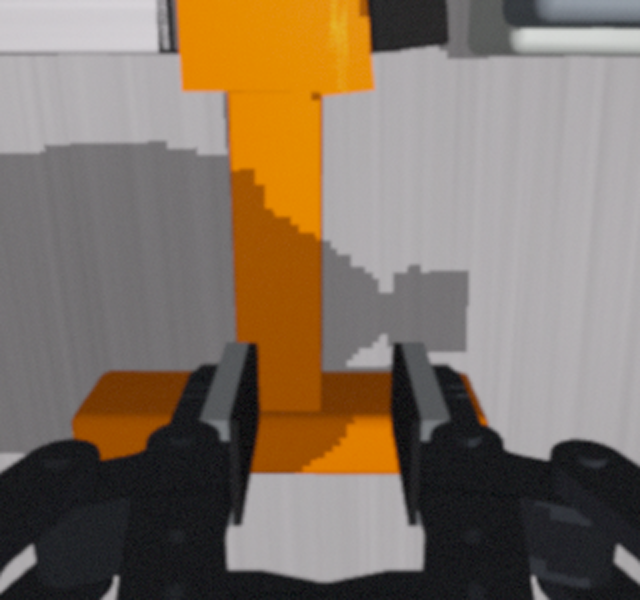

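Run:
```python
from h import *
np.set_printoptions(linewidth=200,suppress=True)
c=snap("wrist"); W=cloud(c)*1000
for v in range(286,350,6): print(v,[tuple(W[v,u].round(0).astype(int)) for u in (264,270,276,280,284,287,290)])
c=snap("scene"); W=cloud(c)*1000
D=(c["image"].max(-1)<60)&(abs(W[...,0]-587)<50)&(abs(W[...,1]-35)<30)&(W[...,2]>5)
for a,b in((560,580),(580,600),(600,625)):
    q=W[D&(W[...,0]>a)&(W[...,0]<b)]; print(a,len(q)); print(q[np.argsort(q[:,2])][:6].round(0))
```

```text
286 [(np.int64(552), np.int64(29), np.int64(0)), (np.int64(556), np.int64(29), np.int64(1)), (np.int64(559), np.int64(29), np.int64(1)), (np.int64(565), np.int64(40), np.int64(27)), (np.int64(567), np.int64(40), np.int64(27)), (np.int64(569), np.int64(40), np.int64(26)), (np.int64(570), np.int64(40), np.int64(26))]
292 [(np.int64(552), np.int64(26), np.int64(1)), (np.int64(555), np.int64(25), np.int64(0)), (np.int64(567), np.int64(47), np.int64(49)), (np.int64(568), np.int64(46), np.int64(47)), (np.int64(570), np.int64(47), np.int64(48)), (np.int64(571), np.int64(47), np.int64(48)), (np.int64(570), np.int64(37), np.int64(26))]
298 [(np.int64(551), np.int64(22), np.int64(0)), (np.int64(555), np.int64(22), np.int64(1)), (np.int64(567), np.int64(47), np.int64(54)), (np.int64(569), np.int64(47), np.int64(55)), (np.int64(571), np.int64(47), np.int64(54)), (np.int64(572), np.int64(45), np.int64(51)), (np.int64(570), np.int64(34), np.int64(27))]
304 [(np.int64(561), np.int64(43), np.int64(52)), (np.int64(566), np.int64(47), np.int64(60)), (np.int64(568), np.int64(47), np.int64(60)), (np.int
[... 2061 characters left out ...]
), np.int64(12), np.int64(31))]
346 [(np.int64(568), np.int64(47), np.int64(91)), (np.int64(570), np.int64(47), np.int64(91)), (np.int64(570), np.int64(40), np.int64(80)), (np.int64(571), np.int64(38), np.int64(77)), (np.int64(571), np.int64(32), np.int64(67)), (np.int64(571), np.int64(25), np.int64(56)), (np.int64(569), np.int64(8), np.int64(31))]
560 158
[[569.  48.  23.]
 [567.  27.  39.]
 [569.  42.  43.]
 [569.  33.  44.]
 [569.  36.  45.]
 [569.  23.  45.]]
580 26
[[589.  44.   5.]
 [598.  23.  69.]
 [600.  22.  84.]
 [595.  17. 114.]
 [598.  15. 116.]
 [597.  18. 116.]]
600 907
[[601.  22.  48.]
 [607.  25.  48.]
 [609.  35.  49.]
 [606.  26.  49.]
 [610.  26.  50.]
 [600.  22.  51.]]
```

The fingertips sit at about z=48 mm, above the 26 mm neck, so they are not engaged yet. I'll re-centre and go lower in small steps.

jog_arm --deltas '[{"delta_pos": [0, -0.02, 0], "yaw": 0, "fingers": 0.36}, {"delta_pos": [0, -0.036, 0], "yaw": 0, "fingers": 0.36}, {"delta_pos": [0, -0.036, 0.01], "yaw": 0, "fingers": 0.36}, {"delta_pos": [0, -0.036, 0.02], "yaw": 0, "fingers": 0.36}, {"delta_pos": [0, -0.036, 0.025], "yaw": 0, "fingers": 0.36}, {"delta_pos": [0, -0.036, 0.025], "yaw": 0, "fingers": 0.36}]'

```text
clock: 4.6
eef_pos: [0.5753, 0.0352, 0.0026]
tool_rot: [0.716, 0.698, -0.0, -0.0]
ft_force: [-0.1, 0.4, -0.9]
grip_width: 0.0307
grasp_force: 0.0
```

Run:
```python
from h import *
o=bot.get_obs();print(o["eef_pos"].round(4),o["ft_force"].round(1),o["tool_rot"].round(3))
c=snap("wrist"); W=cloud(c)*1000
print("cam",-c["R"].T@c["t"])
im=c["image"].max(-1)
# tip of each finger: lowest z among dark pixels near fingers
D=(W[...,2]>5)&(W[...,2]<90)&(abs(W[...,1]-36)<14)&(im<140)
for a,b in((545,572),(580,612)):
    q=W[D&(W[...,0]>a)&(W[...,0]<b)]; print(a,len(q),np.percentile(q[:,2],[0,2,10,50]).round(1) if len(q) else "")
```

```text
[0.5753 0.0352 0.0026] [-0.1  0.4 -0.9] [ 0.716  0.698 -0.    -0.   ]
cam [0.57763974 0.1076646  0.17677664]
545 3154 [25.1 39.5 46.7 71.5]
580 4152 [24.7 38.8 48.5 77.2]
```

jog_arm --deltas '[{"delta_pos": [0, -0.002, 0.015], "yaw": 0, "fingers": 0.36}, {"delta_pos": [0, -0.002, 0.03], "yaw": 0, "fingers": 0.36}, {"delta_pos": [0, -0.002, 0.03], "yaw": 0, "fingers": 0.36}]'

```text
clock: 4.95
eef_pos: [0.5741, 0.0351, -0.007]
tool_rot: [0.716, 0.698, -0.001, -0.001]
ft_force: [0.8, 0.6, 0.3]
grip_width: 0.0308
grasp_force: 0.0
```

```bash
cat > tips.py <<'E'
from h import *
o=bot.get_obs();print(o["eef_pos"].round(4),o["ft_force"].round(1))
c=snap("wrist"); W=cloud(c)*1000
im=c["image"].max(-1)
save(c,"tip_%.2f.png"%o["clock"],(160,120,480,420),2)
x,y=o["eef_pos"][:2]*1000
D=(W[...,2]>5)&(W[...,2]<90)&(abs(W[...,1]-y)<14)&(im<140)
for a,b in((x-30,x-4),(x+4,x+36)):
    q=W[D&(W[...,0]>a)&(W[...,0]<b)]; print(round(a),len(q),np.percentile(q[:,2],[0,2,10,50]).round(1) if len(q) else "")
E
python3 tips.py
```

```text
[ 0.5741  0.0351 -0.007 ] [0.8 0.6 0.3]
544 3321 [24.7 29.9 37.6 62.3]
578 4332 [24.  28.2 38.8 68.4]
```

jog_arm --deltas '[{"delta_pos": [0, 0.003, 0.015], "yaw": 0, "fingers": 0.36}, {"delta_pos": [0, 0.003, 0.03], "yaw": 0, "fingers": 0.36}, {"delta_pos": [0, 0.003, 0.045], "yaw": 0, "fingers": 0.36}, {"delta_pos": [0, 0.003, 0.045], "yaw": 0, "fingers": 0.36}]'

```text
clock: 5.4
eef_pos: [0.575, 0.0351, -0.0205]
tool_rot: [0.716, 0.698, -0.001, -0.001]
ft_force: [-0.1, 0.3, 0.2]
grip_width: 0.0307
grasp_force: 0.0
```

```bash
python3 tips.py; ls pics
```

```text
[ 0.575   0.0351 -0.0205] [-0.1  0.3  0.2]
545 3750 [11.1 17.2 25.4 49.9]
579 4870 [11.2 18.  26.8 57.4]
c2.png
crop1.png
scene.png
scene2.png
tip_4.95.png
tip_5.40.png
top.png
w1.png
w3.png
wrist2.png
```

jog_arm --deltas '[{"delta_pos": [0, 0, 0.014], "yaw": 0, "fingers": 0.36}, {"delta_pos": [0, 0.01, 0.014], "yaw": 0, "fingers": 0.36}, {"delta_pos": [0, 0.02, 0.014], "yaw": 0, "fingers": 0.36}, {"delta_pos": [0, 0.03, 0.014], "yaw": 0, "fingers": 0.36}, {"delta_pos": [0, 0.038, 0.014], "yaw": 0, "fingers": 0.36}, {"delta_pos": [0, 0.038, 0.014], "yaw": 0, "fingers": 0.36}, {"delta_pos": [0, 0.038, 0.014], "yaw": 0, "fingers": 0.36}]'

```text
clock: 6.15
eef_pos: [0.5814, 0.0343, -0.0244]
tool_rot: [0.716, 0.698, -0.004, -0.003]
ft_force: [-11.6, -1.0, 8.4]
grip_width: 0.0305
grasp_force: 6.0
```

```bash
python3 look.py wrist scene
```

```text
[ 0.5814  0.0343 -0.0244] [-11.6  -1.    8.4] 6.15
wedge [ 0.5783  0.0779 -0.0009] err 0.02 n 11147
 bar in stand [   5.4 -148. ]
wedge [0.5761 0.0737 0.0085] err 0.02 n 738
 bar in stand [   3.9 -152.2]
```

jog_arm --deltas '[{"delta_pos": [0, 0.012, 0], "yaw": 0, "fingers": 0.36}, {"delta_pos": [0, 0.024, 0], "yaw": 0, "fingers": 0.36}, {"delta_pos": [0, 0.032, 0], "yaw": 0, "fingers": 0.36}, {"delta_pos": [0, 0.032, 0], "yaw": 0, "fingers": 0.36}, {"delta_pos": [0, 0.032, 0], "yaw": 0, "fingers": 0.36}]'

```text
clock: 6.75
eef_pos: [0.5885, 0.0322, -0.0245]
tool_rot: [0.716, 0.698, -0.007, -0.004]
ft_force: [-16.5, -6.2, 11.5]
grip_width: 0.0308
grasp_force: 8.5
```

```bash
python3 look.py wrist scene
```

```text
[ 0.5885  0.0322 -0.0245] [-16.5  -6.2  11.5] 6.75
wedge [0.5833 0.0766 0.0657] err 0.02 n 11608
 bar in stand [  15.  -148.9]
wedge [0.5809 0.0721 0.0717] err 0.02 n 733
 bar in stand [  13.1 -153.4]
```

jog_arm --deltas '[{"delta_pos": [0, -0.02, 0], "yaw": 0, "fingers": 0.36}, {"delta_pos": [0, -0.04, 0], "yaw": 0, "fingers": 0.36}, {"delta_pos": [0, -0.06, 0], "yaw": 0, "fingers": 0.36}, {"delta_pos": [0, -0.08, 0], "yaw": 0, "fingers": 0.36}, {"delta_pos": [0, -0.1, 0], "yaw": 0, "fingers": 0.36}, {"delta_pos": [0, -0.112, 0], "yaw": 0, "fingers": 0.36}, {"delta_pos": [0, -0.12, 0], "yaw": 0, "fingers": 0.36}, {"delta_pos": [0, -0.12, 0], "yaw": 0, "fingers": 0.36}]'

```text
clock: 7.65
eef_pos: [0.5675, 0.0345, -0.0227]
tool_rot: [0.716, 0.698, 0.004, 0.005]
ft_force: [12.3, -3.1, -8.4]
grip_width: 0.0307
grasp_force: 6.4
```

```bash
python3 look.py wrist scene
```

```text
[ 0.5675  0.0345 -0.0227] [12.3 -3.1 -8.4] 7.65
wedge [ 0.5749  0.0744 -0.0643] err 0.04 n 9600
 bar in stand [  -2.3 -151.6]
wedge [ 0.5731  0.0696 -0.0618] err 0.1 n 742
 bar in stand [  -3.8 -156.4]
```

jog_arm --deltas '[{"delta_pos": [0, -0.01, 0], "yaw": 0, "fingers": 0.36}, {"delta_pos": [0, -0.018, 0], "yaw": 0, "fingers": 0.36}, {"delta_pos": [0, -0.024, 0], "yaw": 0, "fingers": 0.36}, {"delta_pos": [0, -0.024, 0], "yaw": 0, "fingers": 0.36}, {"delta_pos": [0, -0.024, 0], "yaw": 0, "fingers": 0.36}]'

```text
clock: 8.25
eef_pos: [0.563, 0.033, -0.0221]
tool_rot: [0.717, 0.697, 0.004, 0.008]
ft_force: [17.0, -7.1, -11.2]
grip_width: 0.0309
grasp_force: 8.9
```

```bash
python3 look.py wrist scene
```

```text
[ 0.563   0.033  -0.0221] [ 17.   -7.1 -11.2] 8.25
wedge [ 0.5723  0.0735 -0.1362] err 0.06 n 9557
 bar in stand [  -9.7 -152.2]
wedge [ 0.5698  0.0689 -0.1199] err 0.05 n 743
 bar in stand [ -11. -157.]
```

jog_arm --deltas '[{"delta_pos": [0, 0.02, 0], "yaw": 0, "fingers": 0.36}, {"delta_pos": [0, 0.04, 0], "yaw": 0, "fingers": 0.36}, {"delta_pos": [0, 0.06, 0], "yaw": 0, "fingers": 0.36}, {"delta_pos": [0, 0.08, 0], "yaw": 0, "fingers": 0.36}, {"delta_pos": [0, 0.1, 0], "yaw": 0, "fingers": 0.36}, {"delta_pos": [0, 0.12, 0], "yaw": 0, "fingers": 0.36}, {"delta_pos": [0, 0.135, 0], "yaw": 0, "fingers": 0.36}, {"delta_pos": [0, 0.135, 0], "yaw": 0, "fingers": 0.36}, {"delta_pos": [0, 0.135, 0], "yaw": 0, "fingers": 0.36}]'

```text
clock: 9.25
eef_pos: [0.5888, 0.0327, -0.0249]
tool_rot: [0.716, 0.698, -0.005, -0.002]
ft_force: [-9.6, -5.1, 4.6]
grip_width: 0.0308
grasp_force: 4.8
```

```bash
python3 look.py wrist scene
```

```text
[ 0.5888  0.0327 -0.0249] [-9.6 -5.1  4.6] 9.25
wedge [0.5836 0.0687 0.0745] err 0.01 n 11978
 bar in stand [  16.1 -156.7]
wedge [0.5825 0.0653 0.0899] err 0.03 n 743
 bar in stand [  16.1 -160. ]
```

jog_arm --deltas '[{"delta_pos": [0, -0.02, 0], "yaw": 0, "fingers": 0.36}, {"delta_pos": [0, -0.04, 0], "yaw": 0, "fingers": 0.36}, {"delta_pos": [0, -0.06, 0], "yaw": 0, "fingers": 0.36}, {"delta_pos": [0, -0.08, 0], "yaw": 0, "fingers": 0.36}, {"delta_pos": [0, -0.1, 0], "yaw": 0, "fingers": 0.36}, {"delta_pos": [0, -0.118, 0], "yaw": 0, "fingers": 0.36}, {"delta_pos": [0, -0.118, 0], "yaw": 0, "fingers": 0.36}, {"delta_pos": [0, -0.118, 0], "yaw": 0, "fingers": 0.36}]'

```text
clock: 10.15
eef_pos: [0.5641, 0.0333, -0.0224]
tool_rot: [0.717, 0.697, 0.002, 0.005]
ft_force: [10.6, -5.9, -5.6]
grip_width: 0.0305
grasp_force: 5.2
```

```bash
python3 look.py wrist scene
```

```text
[ 0.5641  0.0333 -0.0224] [10.6 -5.9 -5.6] 10.15
wedge [ 0.572   0.0656 -0.1159] err 0.02 n 9284
 bar in stand [  -8.4 -160.2]
wedge [ 0.5702  0.0619 -0.118 ] err 0.17 n 759
 bar in stand [ -10.3 -164. ]
```

jog_arm --deltas '[{"delta_pos": [0, -0.006, 0], "yaw": 0, "fingers": 0.36}, {"delta_pos": [0, -0.006, 0], "yaw": 0, "fingers": 0.36}, {"delta_pos": [-0.01, 0.03, 0], "yaw": 0, "fingers": 0.36}, {"delta_pos": [-0.03, 0.052, 0], "yaw": 0, "fingers": 0.36}, {"delta_pos": [-0.055, 0.052, 0], "yaw": 0, "fingers": 0.36}, {"delta_pos": [-0.08, 0.052, 0], "yaw": 0, "fingers": 0.36}, {"delta_pos": [-0.105, 0.052, 0], "yaw": 0, "fingers": 0.36}, {"delta_pos": [-0.13, 0.052, 0], "yaw": 0, "fingers": 0.36}, {"delta_pos": [-0.13, 0.052, 0], "yaw": 0, "fingers": 0.36}]'

```text
clock: 11.15
eef_pos: [0.5738, -0.0006, -0.0236]
tool_rot: [0.716, 0.699, 0.003, -0.002]
ft_force: [2.2, 9.1, -1.5]
grip_width: 0.0306
grasp_force: 4.6
```

```bash
python3 look.py wrist scene
```

```text
[ 0.5738 -0.0006 -0.0236] [ 2.2  9.1 -1.5] 11.15
wedge [ 0.5738  0.048  -0.047 ] err 0.02 n 9805
 bar in stand [  -1.4 -178. ]
wedge [ 0.5722  0.0443 -0.0456] err 0.03 n 790
 bar in stand [  -2.8 -181.8]
```

jog_arm --deltas '[{"delta_pos": [-0.03, 0, 0], "yaw": 0, "fingers": 0.36}, {"delta_pos": [-0.06, 0, 0], "yaw": 0, "fingers": 0.36}, {"delta_pos": [-0.09, 0, 0], "yaw": 0, "fingers": 0.36}, {"delta_pos": [-0.12, 0, 0], "yaw": 0, "fingers": 0.36}, {"delta_pos": [-0.16, 0, 0], "yaw": 0, "fingers": 0.36}, {"delta_pos": [-0.2, 0, 0], "yaw": 0, "fingers": 0.36}, {"delta_pos": [-0.25, -0.005, 0], "yaw": 0, "fingers": 0.36}, {"delta_pos": [-0.3, -0.01, 0], "yaw": 0, "fingers": 0.36}, {"delta_pos": [-0.35, -0.015, 0], "yaw": 0, "fingers": 0.36}, {"delta_pos": [-0.4, -0.02, 0], "yaw": 0, "fingers": 0.36}, {"delta_pos": [-0.45, -0.025, 0], "yaw": 0, "fingers": 0.36}, {"delta_pos": [-0.5, -0.03, 0], "yaw": 0, "fingers": 0.36}]'

```text
clock: 12.45
eef_pos: [0.5602, -0.1548, -0.0237]
tool_rot: [0.716, 0.698, -0.0, -0.0]
ft_force: [1.5, 0.9, -0.4]
grip_width: 0.0309
grasp_force: 0.6
```

jog_arm --deltas '[{"delta_pos": [-0.05, -0.005, 0], "yaw": 0, "fingers": 0.36}, {"delta_pos": [-0.1, -0.01, 0], "yaw": 0, "fingers": 0.36}, {"delta_pos": [-0.15, -0.012, 0], "yaw": 0, "fingers": 0.36}, {"delta_pos": [-0.2, -0.012, 0], "yaw": 0, "fingers": 0.36}, {"delta_pos": [-0.25, -0.012, 0], "yaw": 0, "fingers": 0.36}, {"delta_pos": [-0.3, -0.012, 0], "yaw": 0, "fingers": 0.36}, {"delta_pos": [-0.34, -0.012, 0], "yaw": 0, "fingers": 0.36}, {"delta_pos": [-0.34, -0.012, 0], "yaw": 0, "fingers": 0.36}]'

```text
clock: 13.25
eef_pos: [0.5545, -0.2578, -0.0236]
tool_rot: [0.717, 0.697, -0.0, 0.001]
ft_force: [-0.2, -0.3, 0.6]
grip_width: 0.0307
grasp_force: 0.0
```

Run:
```python
from h import *
o=bot.get_obs();print(o["eef_pos"].round(4),o["ft_force"].round(1),o["clock"])
for n in("wrist","scene"):
    c=snap(n); save(c,n+"5.png"); where(c,cloud(c),(o["eef_pos"][0],o["eef_pos"][1]+.048,-.03))
```

```text
[ 0.5545 -0.2578 -0.0236] [-0.2 -0.3  0.6] 13.25
wedge [ 0.5519 -0.2078 -0.0192] err 0.0 n 8583
wedge [ 0.5526 -0.2136 -0.0107] err 0.03 n 976
```

View pics/scene5.png

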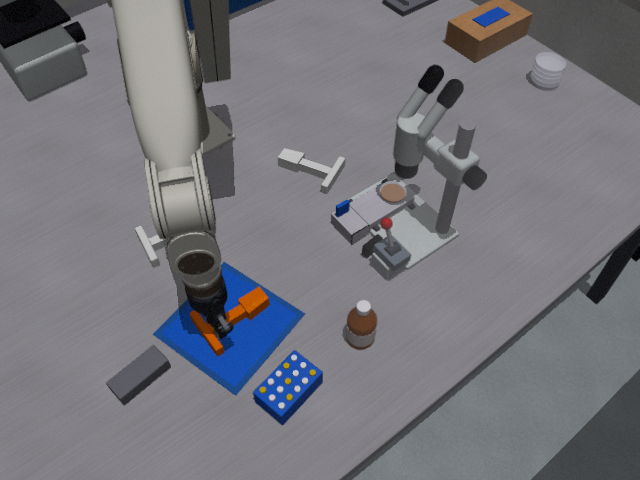

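jog_arm --deltas '[{"delta_pos": [-0.03, 0, 0], "yaw": 0, "fingers": 0.36}, {"delta_pos": [-0.055, 0, 0], "yaw": 0, "fingers": 0.36}, {"delta_pos": [-0.055, 0, 0], "yaw": 0, "fingers": 0.36}, {"delta_pos": [-0.035, 0.01, 0], "yaw": 0, "fingers": 0.36}, {"delta_pos": [-0.035, 0.01, -0.03], "yaw": 0, "fingers": 0.36}, {"delta_pos": [-0.035, 0.01, -0.15], "yaw": 0, "fingers": 0.36}, {"delta_pos": [-0.035, 0.01, -0.3], "yaw": 0, "fingers": 0.36}, {"delta_pos": [-0.035, 0.01, -0.45], "yaw": 0, "fingers": 0.36}, {"delta_pos": [-0.035, 0.01, -0.6], "yaw": 0, "fingers": 0.36}, {"delta_pos": [-0.035, 0.01, -0.6], "yaw": 0, "fingers": 0.36}]'

```text
clock: 14.35
eef_pos: [0.5617, -0.2676, 0.1658]
tool_rot: [0.716, 0.698, 0.003, 0.008]
ft_force: [0.4, -0.1, 0.7]
grip_width: 0.031
grasp_force: 0.0
```

Run:
```python
from h import *
o=bot.get_obs();print(o["eef_pos"].round(4),o["tool_rot"].round(3),o["clock"])
for n in("wrist","scene"):
    c=snap(n); r=where(c,cloud(c),(.553,-.225,-.03))
    p=np.array([[-55,-77.5],[55,-77.5],[55,-59.5],[-55,-59.5],[21,77.5],[-21,77.5]])/1000
    R=lambda a:np.array([[np.cos(a),-np.sin(a)],[np.sin(a),np.cos(a)]])
    q=p@R(r[2]).T+r[:2]-[.5532,-.227]
    for a in(.276,-.276): print(a,abs(q@R(a)).max().round(3))
```

```text
[ 0.5617 -0.2676  0.1658] [0.716 0.698 0.003 0.008] 14.35
wedge [ 0.5543 -0.2224 -0.0114] err 0.0 n 2045
0.276 0.086
-0.276 0.085
wedge [ 0.5532 -0.2271 -0.0108] err 0.02 n 1149
0.276 0.09
-0.276 0.089
```

jog_arm --deltas '[{"delta_pos": [0.9, -0.42, 0], "yaw": 0, "fingers": 0}, {"delta_pos": [0.9, -0.42, 0], "yaw": 0, "fingers": 0}, {"delta_pos": [0.9, -0.42, 0], "yaw": 0, "fingers": 0}, {"delta_pos": [0.9, -0.42, 0], "yaw": 0, "fingers": 0}, {"delta_pos": [0.9, -0.42, 0], "yaw": 0, "fingers": 0}, {"delta_pos": [0.9, -0.42, 0], "yaw": 0, "fingers": 0}, {"delta_pos": [0.9, -0.42, 0], "yaw": 0, "fingers": 0}, {"delta_pos": [0.9, -0.42, 0], "yaw": 0, "fingers": 0}]'

```text
clock: 15.25
eef_pos: [0.4368, 0.0082, 0.1554]
tool_rot: [0.715, 0.699, -0.001, -0.0]
ft_force: [-0.2, 0.6, -0.6]
grip_width: 0.0
grasp_force: 0.0
```

jog_arm --deltas '[{"delta_pos": [0.42, 0, 0], "yaw": 0, "fingers": 0}, {"delta_pos": [0.42, 0, 0], "yaw": 0, "fingers": 0}, {"delta_pos": [0.42, 0, 0.08], "yaw": 0, "fingers": 0}, {"delta_pos": [0.42, 0, 0.16], "yaw": 0, "fingers": 0}, {"delta_pos": [0.42, 0, 0.24], "yaw": 0, "fingers": 0}, {"delta_pos": [0.42, 0, 0.32], "yaw": 0, "fingers": 0}, {"delta_pos": [0.42, 0, 0.32], "yaw": 0, "fingers": 0}]'

```text
clock: 15.95
eef_pos: [0.4386, 0.131, 0.0566]
tool_rot: [0.717, 0.697, -0.004, -0.002]
ft_force: [-0.6, -0.5, -0.5]
grip_width: 0.0
grasp_force: 0.0
```

```bash
cat > tip2.py <<'E'
from h import *
o=bot.get_obs();print(o["eef_pos"].round(4),o["tool_rot"].round(3),o["ft_force"].round(1),o["clock"])
x,y,z=o["eef_pos"]*1000
for n in("wrist","scene"):
    c=snap(n); W=cloud(c)*1000; save(c,"%s_%.2f.png"%(n,o["clock"]))
    if n=="wrist":
        D=(abs(W[...,0]-x)<22)&(abs(W[...,1]-y)<16)&(W[...,2]>z-10)&(W[...,2]<z+75)&(c["image"].max(-1)<140); q=W[D]
        print(n,len(q)); 
        if len(q)>20: print(np.percentile(q[:,2],[0,2,10]).round(1),np.percentile(q[:,:2],[2,98],axis=0).round(0).tolist())
    h=cv2.cvtColor(c["image"],cv2.COLOR_RGB2HSV)
    m=(h[...,0]>100)&(h[...,0]<125)&(h[...,1]>150)&(W[...,2]>66)&(W[...,2]<78)&(abs(W[...,0]-500)<60)&(abs(W[...,1]-130)<50)
    if m.sum(): print(n,"tab",W[m].mean(0).round(1),np.percentile(W[m][:,0],[3,97]).round(1),m.sum())
    m=((h[...,0]<5)|(h[...,0]>174))&(h[...,1]>180)&(W[...,2]>100)&(W[...,2]<160)&(abs(W[...,0]-640)<90)
    if m.sum(): print(n,"ball",W[m].mean(0).round(1),W[m].max(0).round(1),m.sum())
E
python3 tip2.py
```

```text
[0.4386 0.131  0.0566] [ 0.717  0.697 -0.004 -0.002] [-0.6 -0.5 -0.5] 15.95
wrist 3164
[91. 94. 99.] [[427.0, 124.0], [453.0, 144.0]]
wrist tab [491.2 134.5  72.7] [487.1 496.2] 1375
scene tab [492.1 128.2  70.9] [485.4 496.4] 62
```

jog_arm --deltas '[{"delta_pos": [0, 0, 0.07], "yaw": 0, "fingers": 0}, {"delta_pos": [0, 0, 0.135], "yaw": 0, "fingers": 0}, {"delta_pos": [0, 0.05, 0.135], "yaw": 0, "fingers": 0}, {"delta_pos": [0, 0.1, 0.135], "yaw": 0, "fingers": 0}, {"delta_pos": [0, 0.13, 0.135], "yaw": 0, "fingers": 0}, {"delta_pos": [0, 0.16, 0.135], "yaw": 0, "fingers": 0}, {"delta_pos": [0, 0.19, 0.135], "yaw": 0, "fingers": 0}, {"delta_pos": [0, 0.215, 0.135], "yaw": 0, "fingers": 0}, {"delta_pos": [0, 0.23, 0.135], "yaw": 0, "fingers": 0}, {"delta_pos": [0, 0.24, 0.135], "yaw": 0, "fingers": 0}, {"delta_pos": [0, 0.24, 0.135], "yaw": 0, "fingers": 0}, {"delta_pos": [0, 0.24, 0.135], "yaw": 0, "fingers": 0}]'

```text
clock: 17.25
eef_pos: [0.503, 0.1312, 0.0192]
tool_rot: [0.715, 0.699, -0.007, -0.006]
ft_force: [-25.3, -0.3, 18.1]
grip_width: -0.0003
grasp_force: 12.7
```

```bash
python3 tip2.py
```

```text
[0.503  0.1312 0.0192] [ 0.715  0.699 -0.007 -0.006] [-25.3  -0.3  18.1] 17.25
wrist 4593
[ 9.8 37.9 39. ] [[492.0, 125.0], [524.0, 146.0]]
wrist tab [522.6 140.1  72.9] [518.1 526.8] 1233
scene tab [522.5 123.6  71.4] [516.  527.2] 59
scene ball [626.7 133.3 143. ] [633.5 137.3 145.3] 10
```

jog_arm --deltas '[{"delta_pos": [0, -0.06, 0], "yaw": 0, "fingers": 0}, {"delta_pos": [0, -0.12, 0], "yaw": 0, "fingers": 0}, {"delta_pos": [0, -0.12, -0.15], "yaw": 0, "fingers": 0}, {"delta_pos": [0, -0.12, -0.3], "yaw": 0, "fingers": 0}, {"delta_pos": [0, -0.12, -0.5], "yaw": 0, "fingers": 0}, {"delta_pos": [0.01, -0.05, -0.5], "yaw": 0, "fingers": 0}, {"delta_pos": [0.01, 0.1, -0.5], "yaw": 0, "fingers": 0}, {"delta_pos": [0.01, 0.2, -0.5], "yaw": 0, "fingers": 0}, {"delta_pos": [0.01, 0.24, -0.5], "yaw": 0, "fingers": 0}, {"delta_pos": [0.01, 0.24, -0.4], "yaw": 0, "fingers": 0}, {"delta_pos": [0.01, 0.24, -0.3], "yaw": 0, "fingers": 0}, {"delta_pos": [0.01, 0.24, -0.24], "yaw": 0, "fingers": 0}]'

```text
clock: 18.55
eef_pos: [0.5855, 0.1323, 0.0896]
tool_rot: [0.716, 0.698, -0.0, -0.0]
ft_force: [0.3, -0.4, 0.3]
grip_width: 0.0001
grasp_force: 0.0
```

```bash
python3 tip2.py
```

```text
[0.5855 0.1323 0.0896] [ 0.716  0.698 -0.    -0.   ] [ 0.3 -0.4  0.3] 18.55
wrist 3162
[123.8 127.1 132. ] [[573.0, 125.0], [600.0, 145.0]]
wrist tab [524.2 133.8  72.7] [519.3 528.1] 927
wrist ball [626.7 141.2 141.1] [639.7 245.4 159.5] 2667
scene tab [522.2 126.7  71.4] [516.8 527.7] 62
scene ball [634.  133.6 142.6] [634.9 134.1 143.1] 2
```

jog_arm --deltas '[{"delta_pos": [0.005, 0, 0.027], "yaw": 0, "fingers": 0}, {"delta_pos": [0.005, 0.04, 0.027], "yaw": 0, "fingers": 0}, {"delta_pos": [0.005, 0.08, 0.027], "yaw": 0, "fingers": 0}, {"delta_pos": [0.005, 0.12, 0.027], "yaw": 0, "fingers": 0}, {"delta_pos": [0.005, 0.16, 0.027], "yaw": 0, "fingers": 0}, {"delta_pos": [0.005, 0.2, 0.027], "yaw": 0, "fingers": 0}, {"delta_pos": [0.005, 0.23, 0.027], "yaw": 0, "fingers": 0}, {"delta_pos": [0.005, 0.255, 0.027], "yaw": 0, "fingers": 0}, {"delta_pos": [0.005, 0.27, 0.027], "yaw": 0, "fingers": 0}, {"delta_pos": [0.005, 0.28, 0.027], "yaw": 0, "fingers": 0}, {"delta_pos": [0.005, 0.28, 0.027], "yaw": 0, "fingers": 0}]'

```text
clock: 19.75
eef_pos: [0.6647, 0.1322, 0.0845]
tool_rot: [0.716, 0.698, -0.003, -0.003]
ft_force: [-13.8, -0.7, 7.0]
grip_width: -0.0
grasp_force: 6.9
```

```bash
python3 tip2.py
```

```text
[0.6647 0.1322 0.0845] [ 0.716  0.698 -0.003 -0.003] [-13.8  -0.7   7. ] 19.75
wrist 6184
[74.5 76.5 80.3] [[648.0, 124.0], [686.0, 146.0]]
wrist tab [524.9 133.   72. ] [519.4 528.1] 1169
wrist ball [689.9 139.5 138.6] [702.3 148.  159.3] 2555
scene tab [522.2 126.3  71. ] [515.9 527.4] 66
```

jog_arm --deltas '[{"delta_pos": [0, -0.05, 0], "yaw": 0, "fingers": 0}, {"delta_pos": [0, -0.12, 0], "yaw": 0, "fingers": 0}, {"delta_pos": [0, -0.2, -0.1], "yaw": 0, "fingers": 0}, {"delta_pos": [-0.1, -0.2, -0.25], "yaw": 0, "fingers": 0}, {"delta_pos": [-0.25, -0.3, -0.35], "yaw": 0, "fingers": 0}, {"delta_pos": [-0.4, -0.4, -0.35], "yaw": 0, "fingers": 0}, {"delta_pos": [-0.5, -0.5, -0.35], "yaw": 0, "fingers": 0}, {"delta_pos": [-0.5, -0.5, -0.35], "yaw": 0, "fingers": 0}, {"delta_pos": [-0.5, -0.5, -0.35], "yaw": 0, "fingers": 0}]'

```text
clock: 20.75
eef_pos: [0.5154, -0.0155, 0.1902]
tool_rot: [0.717, 0.697, 0.001, 0.001]
ft_force: [0.7, -0.6, 0.1]
grip_width: -0.0
grasp_force: 0.0
```

Run:
```python
from h import *
c=snap("top"); W=cloud(c)*1000; save(c,"fin.png",(150,120,510,300),2.2)
h=cv2.cvtColor(c["image"],cv2.COLOR_RGB2HSV)
m=((h[...,0]<5)|(h[...,0]>174))&(h[...,1]>180)&(W[...,2]>90)&(W[...,2]<160); print("ball",W[m].mean(0).round(1))
m=(h[...,0]>100)&(h[...,0]<125)&(h[...,1]>150)&(W[...,2]>60)&(W[...,2]<80)&(abs(W[...,0]-500)<60)&(abs(W[...,1]-130)<50);print("tab",W[m].mean(0).round(1))
```

```text
ball [687.8 134.5 139.1]
tab [519.7 131.5  72.5]
```

View pics/fin.png

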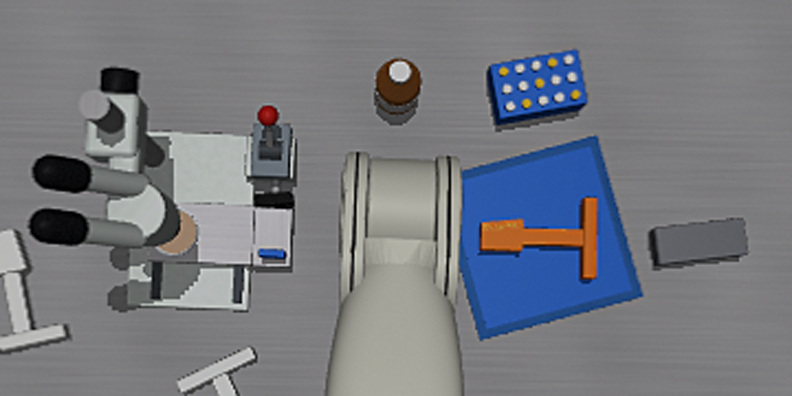

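The final view shows the wedge wholly on the mat (orange at 540,238), the tab moved home (272,253), the lever ball thrown over (268,115), and the rack, bottle and box where they were. The push forces had also risen at both stops.

```bash
python3 -c "
from workcell import bot
print(bot.job_done())"
```

```text
the job is handed in; nothing more can be done
None
```

The job is handed in, with no verdict shown: I rocked the wedge loose (about +13/-12 mm, then +15/-10 mm), slid it wholly onto the mat, pushed the carriage to its stop, then threw the lever to its stop; the rack, bottle and box look unmoved.

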